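# Lay the long straightedge against the seed-spacing board

## Task

On the garden-club table, pick up the longer of the two wooden straightedges by its raised grip and lay it flat on the table, flush against the long edge of the seed-spacing board that has the row of holes beside it (the edge facing the robot), centred along that edge, so the spacing of the holes can be marked off on it. Lower it into place rather than dropping it, let go of it, and leave the shorter straightedge where it lies.

Things in the scene. Friction and masses are not known exactly. Their poses are not given: they have to be found in the camera images.
- straightedge: Longer straightedge, loose, about 0.15 kg: flat pale wooden strip 260 mm long (y), 40 wide (x), 12 thick, lying left or right of the board and pointing roughly away from the robot. Darker raised grip centred on top: 100 mm long (y), 16 wide (x), from 12 to 40 mm above the underside. Both long sides are alike. Origin: centre of the underside; z up.
- short_straightedge: The shorter straightedge, a bystander: same strip and same grip, but only 160 mm long (y). It lies on the opposite side of the board. Origin: centre of the underside; z up.
- board: Seed-spacing board, plywood, fixed to the table: 250 mm long (y), 120 wide (x), 12 thick. Five 20 mm holes, 50 mm apart, in a row along its -x edge. That edge, 60 mm from the origin, faces the robot within 20 degrees. Origin: centre of the underside; z up. When flush and centred, the straightedge's origin is 80 mm from this one along -x, y axes parallel, either way round.

How it is judged:
At the end, for the whole second after the job is handed in: The long straightedge lies flat on the table, at rest, against the board's edge beside the holes: gap at its middle at most 12 mm, parallel to the edge within 10 degrees, its middle within 30 mm of the middle of the edge (x of straightedge in the frame of board between -0.092 and -0.074 m and y of straightedge in the frame of board between -0.03 and 0.03 m and angle between the y axis of straightedge and the y axis of board, either way round below 0.175 rad and height (world z) of straightedge below 0.006 m and angle between straightedge's own z axis and vertical below 0.05 rad and linear speed of straightedge below 0.02 m/s); the robot touches nothing.
It fails at once if the long straightedge was dropped: in the air, more than 30 mm above the table, untouched by the gripper (height (world z) of straightedge above 0.03 m and contact force between straightedge and the fingers below 0.05 N).
It fails at once if the shorter straightedge was moved by more than 30 mm (distance of short_straightedge from where it was at the start of the episode above 0.03 m).
It also fails if it takes over 38 s, if anything falls off the work surface, if the arm or the gripper's body presses on something with over 40 N, if the wrist force passes 120 N, or if a joint passes its speed limit or range.

## Robot

A 6-joint arm with a two-finger parallel gripper is mounted at the origin on the work surface. World frame = base frame: x ahead of the robot, y to its left, z up, the work surface at z = 0. Lengths are in m, angles in rad, forces in N, time in s.
With the tool pointing down it reaches from about 0.35 to 0.875 m from the base axis. Payload 4.2 kg.
Tool frame: the origin (TCP) lies between the finger pads; the fingertips stand 8 mm ahead of it and the grasp point (between the pads) lies 11 mm behind it; z points along the fingers, x is the direction in which the jaws open and shut, and the axes are right-handed (so a half turn about z gives the same grasp; the last joint's range is limited). The gripper opens to 87 mm and grips with 3 to 60 N. Pads are 19 mm wide; open, the fingers measure 117 mm over their backs; the gripper's body (75 mm by 190 mm) begins 51 mm behind the grasp point.
Start: joints at [1.445, 0.385, 0.008, 0, -1.194, -0.259], TCP at [0.235, 0.579, 0.231] pointing down, gripper open.
Joint ranges: [-3.14, 3.14], [-1.21, 2.06], [-1.07, 1.41], [-3.16, 2.05], [-2.99, -0.16], [-3.1, 3.1]. Speed limits (rad/s): [2.79, 2.79, 3.14, 3.14, 3.14, 3.14].

## Interface

Orientations are given as a unit quaternion [x, y, z, w].
In Python, from plant import ctrl, jaws, imaging, order gives the robot as it stands. Calls block until the motion is done:
- ctrl.movep(position, orientation): joint-space move of the TCP to a pose.
- ctrl.movel(position, speed=0.15, ori=None, guard=None): straight line of the TCP; ori=None keeps the orientation; speed is the mean speed in m/s. With guard (N) it stops when the force on the tool has changed by that much, and returns True; else False.
- ctrl.move_joints(angles): joint-space move.
- jaws.release() and jaws.clamp(f_grip=None): open the fingers fully, or close them until they stop; f_grip is the grip in N (None keeps the last).
- ctrl.sleep(seconds).
- ctrl.solve_ik(position, orientation): joint angles nearest the present ones, or None.
- imaging.camera(name): name is "side" or "top"; returns a dict with "frame" (400x640x3 uint8, blue, green, red), "K" (3x3 intrinsics, pixels), "R" (3x3) and "t" (3): a world point X has camera coordinates R X + t. Camera axes: x right, y down, z forward; pixel columns grow to the right and rows downward; lengths in m; the calibration is good to about 2 mm. A picture is of the moment at which its call begins. There is no depth.
A pose or a line that the arm cannot do raises ctrl.MotionError and nothing moves.
- order.sign_off(): hands the job in, once; it reports no verdict.
Readings, each from a call of its own:
- ctrl.get_time(): time.
- ctrl.get_qpos(): joint angles.
- ctrl.get_qvel(): joint speeds.
- ctrl.get_tau(): joint torques, N m.
- ctrl.get_ee_pos(): TCP position.
- ctrl.get_ee_rot(): TCP orientation.
- ctrl.get_ft_force(): force on the tool from outside, world axes, zero at the start.
- ctrl.get_torque(): the same for the moment, N m.
- ctrl.get_finger_gap(): finger opening in m.
Only numpy, scipy, OpenCV 4.12 (cv2) and the standard library are available. Lean on these libraries where they do the work, as an engineer would, in place of code of your own. Each camera call takes 0.05 s, during which the arm holds its last target.

## Working session

There is one attempt and no reset: what is moved stays moved. The work goes in short steps, each a Python script; the robot and the scene stay as the last script left them, time stands still between calls to the robot, and variables do not carry over. Pictures are saved under pics/ and viewed, and the job is handed in when it is done.

```bash
mkdir -p pics; ls; python3 - <<'E'
from plant import ctrl,jaws,imaging
import cv2
for n in ("top","side"):
    c=imaging.camera(n); cv2.imwrite(f"pics/{n}0.png",c["frame"]); print(n,c["K"].tolist(),c["R"].round(3).tolist(),c["t"].round(3).tolist())
print(ctrl.get_time(),ctrl.get_ee_rot(),ctrl.get_finger_gap())
E
```

```text
pics
top [[501.02746352228405, 0.0, 318.61325979031966], [0.0, 501.02746352228405, 201.8768093449507], [0.0, 0.0, 1.0]] [[0.024, -1.0, 0.0], [-0.985, -0.024, -0.172], [0.172, 0.004, -0.985]] [-0.002, 0.524, 1.121]
side [[469.6098167836293, 0.0, 317.5363469036785], [0.0, 469.6098167836293, 200.6401281793907], [0.0, 0.0, 1.0]] [[0.83, -0.558, -0.021], [-0.33, -0.46, -0.824], [0.45, 0.691, -0.566]] [-0.453, 0.214, 1.087]
0.1 [-5.58792242e-01  8.29307122e-01 -5.85723212e-04 -7.64637617e-04] 0.086624144499782
```

View pics/top0.png

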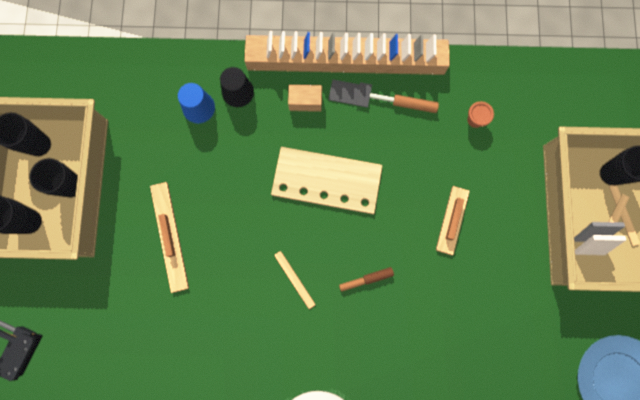

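View pics/side0.png

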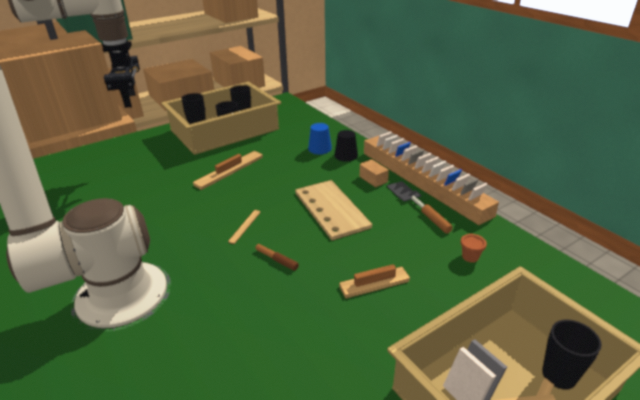

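The top view shows the long straightedge on the left around (169,238), with its grip at (166,235). The board is at (327,181) with its holes on the lower edge, and the short straightedge is on the right at (453,221). A stick at (295,280) and a knife at (367,280) lie below the target zone, clear of it. Next I'll measure poses.

```bash
cat > h.py <<'E'
import numpy as np, cv2
def ray(c,px,z):
    px=np.atleast_2d(np.float64(px)); d=np.c_[px,np.ones(len(px))]@np.linalg.inv(c["K"]).T@c["R"]
    o=-c["R"].T@c["t"]; return o+d*((z-o[2])/d[:,2])[:,None]
def proj(c,X):
    p=(np.atleast_2d(X)@c["R"].T+c["t"])@c["K"].T; return p[:,:2]/p[:,2:]
def comp(c,lo,hi,seed):
    """contour of the masked region nearest the seed"""
    m=cv2.inRange(cv2.cvtColor(c["frame"],cv2.COLOR_BGR2HSV),lo,hi)
    cs,_=cv2.findContours(m,cv2.RETR_EXTERNAL,cv2.CHAIN_APPROX_NONE)
    cs=[k for k in cs if cv2.contourArea(k)>40]
    return max(cs,key=lambda k:cv2.pointPolygonTest(k,seed,True))
def rect(c,k,z):
    P=ray(c,k[:,0],z)[:,:2]; (x,y),(w,h),a=cv2.minAreaRect(np.float32(P*1000))
    if w>h: a+=90; w,h=h,w   # a+90.. long axis dir
    ang=np.deg2rad(a+90) # direction of h side
    return np.array([x,y])/1000,w,h,(ang+np.pi/2)%np.pi-np.pi/2
E
python3 - <<'E'
from plant import imaging
from h import *
for n,S in (("top",dict(long=(170,260),board=(327,175),short=(446,240))),("side",dict(long=(212,180),board=(335,205),short=(380,287)))):
    c=imaging.camera(n); h=cv2.cvtColor(c["frame"],cv2.COLOR_BGR2HSV); v=c["frame"].copy()
    for k,s in S.items():
        print(n,k,"hsv",h[s[1],s[0]])
        q=comp(c,(5,40,90),(32,200,255),s); cv2.drawContours(v,[q],-1,(0,0,255),1)
        print(rect(c,q,.012))
    if n=="top":
        g=comp(c,(0,100,40),(14,255,190),(166,235)); cv2.drawContours(v,[g],-1,(255,0,0),1); print("grip",rect(c,g,.04)); print(h[235,166])
    cv2.imwrite(f"pics/{n}1.png",v[130:310,130:490].repeat(2,0).repeat(2,1))
E
```

```text
top long hsv [ 22  97 250]
(array([0.43948914, 0.36402063]), 44.06892395019531, 263.50799560546875, np.float64(0.2725083913060349))
top board hsv [ 24  71 252]
(array([ 0.58493933, -0.00684631]), 124.5494155883789, 252.6557159423828, np.float64(1.410257247859394))
top short hsv [ 16 116 222]
(array([ 0.49438272, -0.30829459]), 43.95464324951172, 163.6785125732422, np.float64(-0.2676711253705566))
grip (array([0.43918466, 0.35472443]), 12.160694122314453, 96.92855834960938, np.float64(0.1993389724624901))
[ 12 144 214]
side long hsv [ 17 130 194]
(array([0.43583344, 0.36880798]), 86.01911926269531, 272.0492248535156, np.float64(0.26996237601440587))
side board hsv [ 19 110 230]
(array([ 0.58356232, -0.01294833]), 128.40016174316406, 266.5009460449219, np.float64(1.4089076909769966))
side short hsv [ 18 128 132]
(array([ 0.4954119 , -0.30757819]), 66.42439270019531, 164.6335906982422, np.float64(-0.27191886730923187))
```

View pics/top1.png

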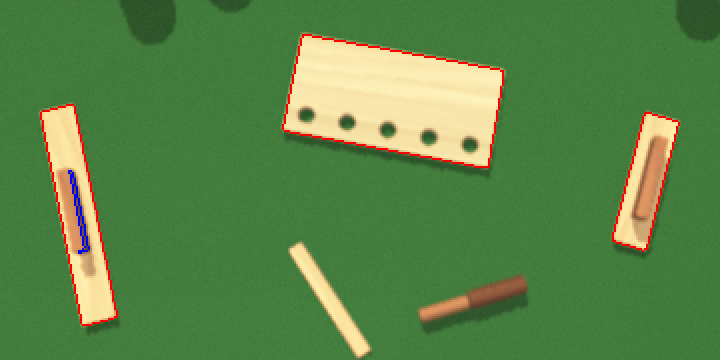

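The contours fit well, and both cameras agree on the angles: long strip 0.272 rad, board y axis 1.410 rad. After correcting for the visible side faces, the strip is at about (0.439, 0.3655) and the board at about (0.586, -0.007).

```bash
cat >> h.py <<'E'
from scipy.spatial.transform import Rotation as Ro
def down(a):  # tool x at world angle a, z down
    x=np.array([np.cos(a),np.sin(a),0]); z=np.array([0,0,-1.]); return Ro.from_matrix(np.c_[x,np.cross(z,x),z]).as_quat()
L=np.array([.439,.3655]); LA=.2725
B=np.array([.586,-.007]); BA=1.410
bx=np.array([np.sin(BA),-np.cos(BA)]); by=np.array([np.cos(BA),np.sin(BA)])
E
python3 - <<'E'
from plant import ctrl
from h import *
for s in (-1,1):
    a=LA+s*np.pi/2
    print(s,*[np.round(q,2) if q is not None else None for q in (ctrl.solve_ik([*L,.025],down(a)),ctrl.solve_ik([*(B-.084*bx),.025],down(a+BA-LA)),ctrl.solve_ik([*(B-.084*bx),.025],down(a+BA-LA-np.pi)))])
print(bx,by)
E
```

```text
-1 [ 0.98  0.52 -0.36  0.   -0.68  0.87] [ 0.34  0.44 -0.53  0.   -0.6   2.64] [ 0.34  0.44 -0.53  0.   -0.6  -0.5 ]
1 [ 0.98  0.52 -0.36 -0.   -0.68 -2.28] [ 0.34  0.44 -0.53  0.   -0.6  -0.5 ] [ 0.34  0.44 -0.53  0.   -0.6   2.64]
[ 0.9871001  -0.16010431] [0.16010431 0.9871001 ]
```

```bash
python3 - <<'E'
from plant import ctrl,jaws,imaging
from h import *
q=down(LA-np.pi/2)
ctrl.movep([*L,.15],q)
ctrl.movel([*L,.026],.1,guard=15)
print(ctrl.get_ee_pos(),ctrl.get_ft_force())
jaws.clamp(25); print("gap",ctrl.get_finger_gap(),ctrl.get_time())
ctrl.movel([*L,.046],.06)
print("gap",ctrl.get_finger_gap(),ctrl.get_ft_force(),ctrl.get_time())
for n in("top","side"): cv2.imwrite(f"pics/{n}2.png",imaging.camera(n)["frame"])
E
```

```text
[0.43932502 0.36594989 0.02666757] [-0.25448423 -0.8509565   0.02532868]
gap 0.016101071880927673 3.9083
gap 0.016155511082264165 [-0.23827885 -0.44552365 -2.02023355] 4.3917
```

View pics/side2.png

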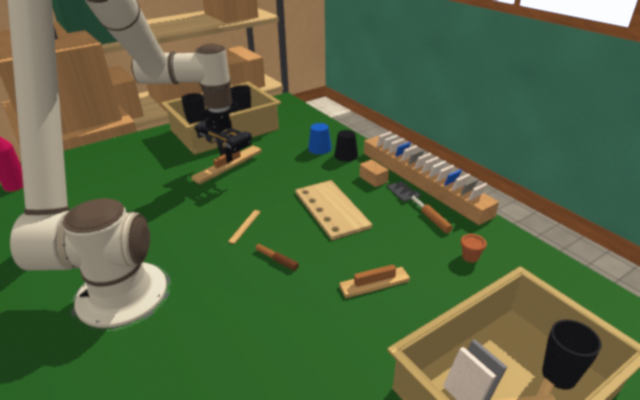

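View pics/top2.png

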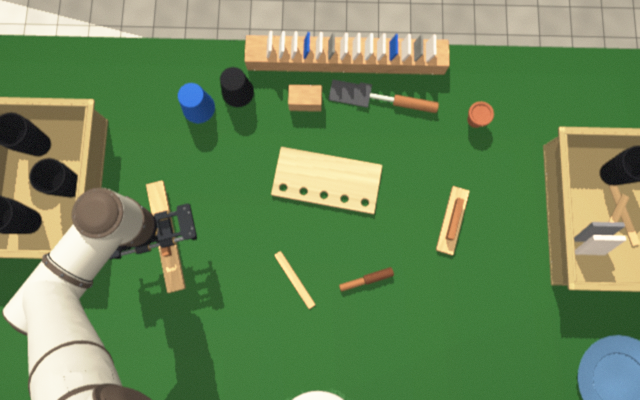

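The strip is held level: the finger gap is 16.1 mm and about 2 N is lifted. In the top view its ends are at (155,182) and (174,291). I'll raise it, carry it over, and check it above the target.

```bash
python3 - <<'E'
from plant import ctrl,jaws,imaging
from h import *
c=imaging.camera("top"); p=ray(c,[[155,182],[174,291]],.032); print("centre",p.mean(0),"len",np.linalg.norm(p[0]-p[1]),"tcp",ctrl.get_ee_pos())
q=down(BA-3*np.pi/2); T=B-.092*bx
ctrl.movel([*L,.09],.1)
ctrl.movel([*T,.09],.12,ori=q)
ctrl.movel([*T,.05],.1)
print(ctrl.get_ee_pos(),ctrl.get_finger_gap(),ctrl.get_time())
for n in("top","side"): cv2.imwrite(f"pics/{n}3.png",imaging.camera(n)["frame"][110:320,180:480].repeat(2,0).repeat(2,1))
E
```

```text
centre [0.43860177 0.3680478  0.032     ] len 0.2609501705460314 tcp [0.43877916 0.36524725 0.04573573]
[0.49551324 0.00780545 0.05012017] 0.01560519393463327 8.85
```

View pics/top3.png

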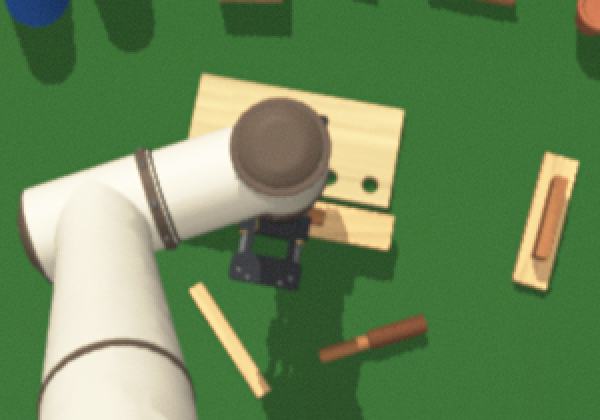

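View pics/side3.png

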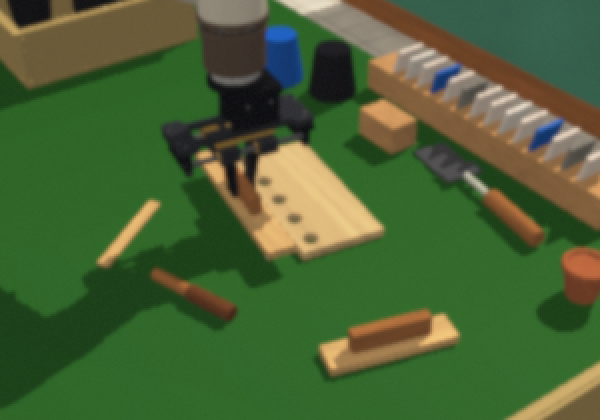

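The strip is level and parallel just off the hole edge. Its right end is visible at about (377,226) in the full top image. I'll lower with a force guard, then slide gently to contact.

```bash
python3 - <<'E'
from plant import ctrl,jaws,imaging
from h import *
c=imaging.camera("top"); p=ray(c,[[377,226]],.036)[0,:2]-B; print("end in board x,y",p@bx,p@by)
T=B-.092*bx
print(ctrl.movel([*T,.025],.04,guard=4),ctrl.get_ee_pos(),ctrl.get_ft_force())
z=ctrl.get_ee_pos()[2]
print(ctrl.movel([*(B-.076*bx),z],.015,guard=4))
e=ctrl.get_ee_pos(); print(e,(e[:2]-B)@bx,(e[:2]-B)@by,ctrl.get_ft_force(),ctrl.get_time())
for n in("top","side"): cv2.imwrite(f"pics/{n}4.png",imaging.camera(n)["frame"][110:320,180:480].repeat(2,0).repeat(2,1))
E
```

```text
end in board x,y -0.09316647816919042 -0.13595569559029977
True [0.49459229 0.00755999 0.02577361] [-0.64882723 -0.61136106  2.62614518]
True
[0.49460908 0.00753384 0.02578507] -0.09253891552487059 -0.00028572384611389465 [-0.78917587  0.51361473  3.39023774] 9.8833
```

View pics/top4.png

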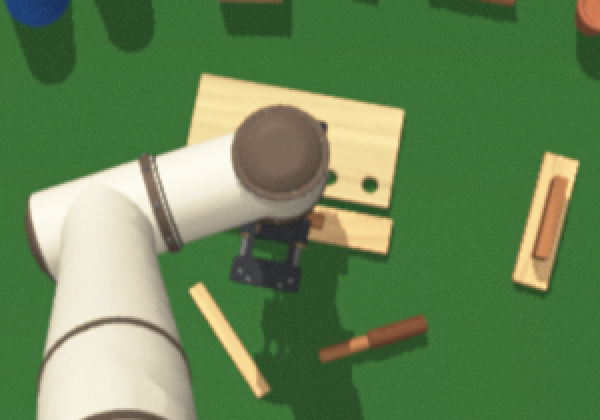

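View pics/side4.png

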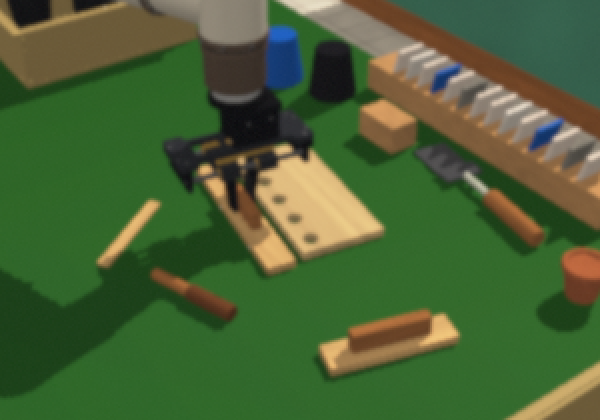

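It is down with no drop. The slide guard tripped on the touchdown transient, so a gap of a few mm remains. I'll unload slightly and slide again.

```bash
python3 - <<'E'
from plant import ctrl,jaws,imaging
from h import *
ctrl.movel([*(B-.092*bx),.0285],.02); ctrl.sleep(.3)
print(ctrl.get_ft_force(),ctrl.get_ee_pos())
print(ctrl.movel([*(B-.075*bx+.002*by),.0285],.015,guard=6))
e=ctrl.get_ee_pos(); print(e,(e[:2]-B)@bx,(e[:2]-B)@by,ctrl.get_ft_force(),ctrl.get_time())
for n in("top","side"): cv2.imwrite(f"pics/{n}5.png",imaging.camera(n)["frame"][110:320,180:480].repeat(2,0).repeat(2,1))
E
```

```text
[-0.4053971   0.01052519 -1.25193963] [0.49502959 0.00768071 0.02834186]
True
[0.50895099 0.00658976 0.02731949] -0.07823086297987915 0.0010785785415557826 [-0.52159797 -0.08302053 -1.50931951] 11.6333
```

View pics/side5.png

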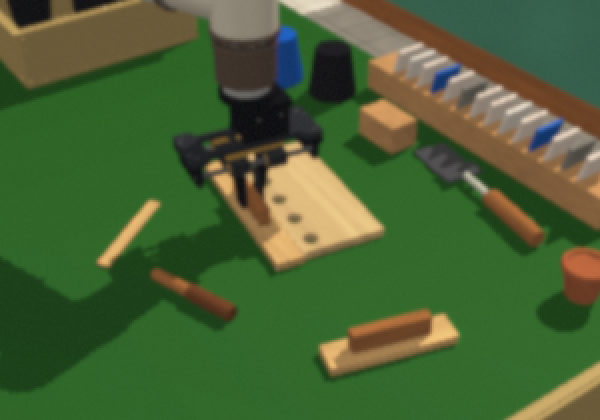

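View pics/top5.png

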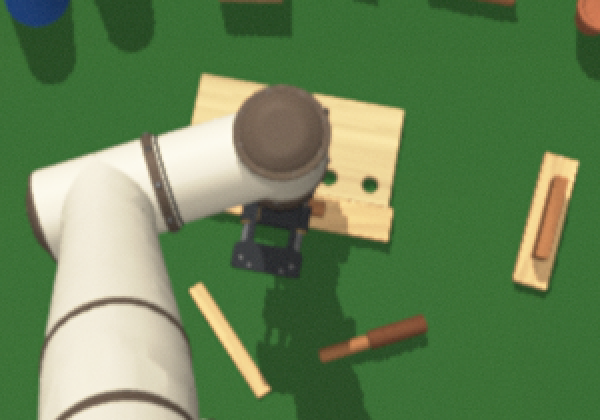

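The strip has reached the board's edge, with no visible gap in either view. It hovers about 1–2 mm above the table, so I'll lower it to touch, release and retreat.

```bash
python3 - <<'E'
from plant import ctrl,jaws,imaging
from h import *
e=ctrl.get_ee_pos(); 
print(ctrl.movel([e[0],e[1],.024],.02,guard=4),ctrl.get_ee_pos(),ctrl.get_ft_force())
jaws.release(); ctrl.sleep(.2)
print(ctrl.get_finger_gap(),ctrl.get_ft_force())
e=ctrl.get_ee_pos()
ctrl.movel([e[0],e[1],.2],.12)
ctrl.movel([.30,.40,.25],.25)
print(ctrl.get_time(),ctrl.get_ft_force())
for n in("top","side"):
    f=imaging.camera(n)["frame"]; cv2.imwrite(f"pics/{n}6.png",f[110:320,180:480].repeat(2,0).repeat(2,1))
E
```

```text
True [0.50838618 0.00642054 0.02561032] [-0.46438744  0.99431364  4.44023795]
0.08715000995238015 [ 1.18219658 -0.3403158   0.19489894]
17.0167 [ 0.03816742  0.891319   -0.75746542]
```

View pics/top6.png

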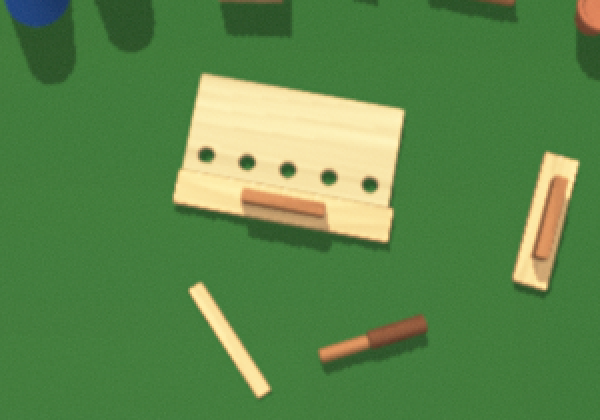

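View pics/side6.png

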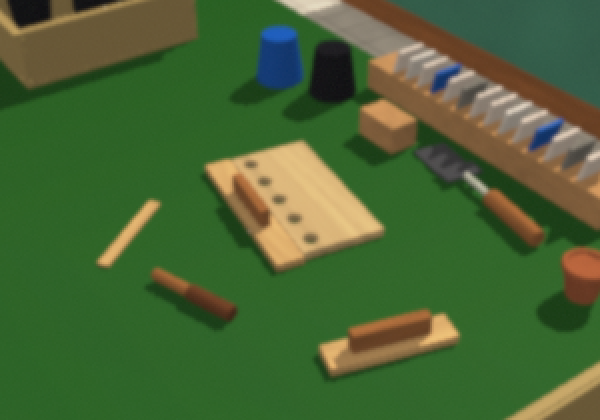

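The top view shows the strip flush below the holes. Its outer corners are at about (174,205) and (389,242) in the crop, and its inner corners at about (182,168) and (393,207). A final numeric check before handing in:

```bash
python3 - <<'E'
from plant import ctrl,imaging
from h import *
c=imaging.camera("top")
P=ray(c,np.array([[174,205],[389,242],[182,168],[393,207]])/2+[180,110],.012)[:,:2]
D=(P-B)@np.c_[bx,by]; print(D.round(4),D.mean(0).round(4))
for e in(P[0]-P[1],P[2]-P[3]): print("ang",np.arctan2(e[1],e[0])-BA)
print("union",rect(c,comp(c,(5,40,90),(32,200,255),(325,170)),.012))
print("short",rect(c,comp(c,(5,40,90),(32,200,255),(446,240)),.012))
E
```

```text
[[-0.106   0.1252]
 [-0.1025 -0.1343]
 [-0.0602  0.1248]
 [-0.0603 -0.1321]] [-0.0822 -0.0041]
ang 0.013174906225947858
ang -0.00043690919133609896
union (array([ 0.56448499, -0.0051757 ]), 165.51927185058594, 262.9051208496094, np.float64(1.4095485806933237))
short (array([ 0.49438272, -0.30829459]), 43.95464324951172, 163.6785125732422, np.float64(-0.2676711253705566))
```

```bash
python3 -c "
from plant import order,ctrl
print(ctrl.get_time());order.sign_off()"
```

```text
17.1667
the job is handed in; nothing more can be done
```

I picked up the longer straightedge by its grip and set it down flat, flush against the board's hole-side edge. I then let go, moved the arm clear and handed the job in at about 17.2 s. I lowered it under a force guard and slid it gently until it touched the board.

- **Position:** the top camera puts the strip's middle at x ≈ -81 to -82 mm and y ≈ -4 mm in the board frame. The gap is about 1–2 mm and the strip is parallel to the edge within about 0.013 rad.
- **Shorter straightedge:** the camera measured it in exactly the same place as at the start.
- **Check that failed:** the first slide stopped at once on the touchdown force, leaving a gap of several mm. I raised the strip about 3 mm and slid it again until it touched.
- **Small disagreement:** the strip's centring along the edge differed by a few mm between camera measurement and gripper position, well inside the 30 mm tolerance.

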